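# Park the ferrite ring and switch on the wire-and-compass demonstration

## Task

Start the current-and-compass demonstration. First get the dark ferrite ring away from the compass: slide it along the bent copper conductor, round both bends, until it rests flat against the red stop bush on the left leg. Only then close the knife switch, pressing its blade all the way down into the jaws, and leave the compass and the things beside the board where they are.

Things in the scene. Friction and masses are not known exactly. Their poses are not given: they have to be found in the camera images.
- demo_board: Fixed plywood board, 240 x 230 x 12 mm, turned up to 0.35 rad. Origin: centre of its underside, at bench height; x across its 240 mm depth away from the robot, y left along its 230 mm width, z up. Coordinates (x, y, z) in these notes are in this frame, in mm. Low fixed things on it, under 55 mm: two-cell battery holder at (12, -92), lamp holder at (12, 85), flat copper straps.
- conductor: Rigid fixed copper rod, 8 mm thick, a level U with its axis 95 mm above the bench; origin and axes are the board's. Right leg: y = -85, from the pillar at x = -85 to x = 50; cross span: x = 85, y from -50 to 50; left leg: y = 85, x from 50 back to the pillar at x = -85. Brass pillars, 13 mm thick (nuts 17) and 117 mm high, hold its two ends; nothing else does.
- bend_right (a point): Where the axes of the right leg and the cross span would meet: (85, -85, 95). The rod itself rounds this corner in a quarter circle of 35 mm radius (of its axis) about (50, -50). Axes as the board's.
- bend_left (a point): Where the axes of the cross span and the left leg would meet: (85, 85, 95). The rod rounds this corner in a quarter circle of 35 mm radius about (50, 50). Axes as the board's.
- ring_center (a point): Centre of the ferrite ring: dark grey, 36 mm outside, 16 mm bore, 15 mm long, about 60 g, loose but threaded on the rod, on the right leg at the start. It hangs with the top of its bore on the rod, its centre 4 mm below the rod's axis. x is the ring's axis. It slides easily and stays where left; push it from behind, say with a finger on either side of the rod, or hold it across its 36 mm.
- stop_seat (a point): Place of the ring's centre when the ring lies flat against the red stop bush: (-45.5, 85, 91). The bush, 26 mm in diameter, is fixed on the left leg from x = -65 to x = -53; the ring comes to it moving along -x of the board. Axes as the board's.
- switch_hinge (a point): Centre of the knife switch's hinge pin, (15, 0, 36), fixed; the pin lies along y of the board. The switch base is a black block 94 x 34 x 10 mm, centred at (-20, 0) between the legs; the copper jaws stand 50 mm from the pin towards -x of the board. Axes as the board's.
- knife_handle (a point): Middle of the black handle of the knife switch, 74 mm from the pin along the copper blade; handle 33 mm long, 13 to 17 mm thick. x runs along the blade from the handle to the pin. Closed, the blade is level and points from the pin to -x of the board (towards the robot), handle 36 mm above the bench. Open, it rises from the pin, still leaning to -x.
- knife (a joint): Angle of the knife switch's blade above level, rad: 0 = closed, fully down between the jaws; 0.7 to 1.2 at the start (open); at most 1.35. A stiff pin (0.05 N m, under 1 N at the handle) keeps it wherever it is left.
- compass_center (a point): Centre (half-way up) of the plotting compass, 44 mm across and 11 mm high, loose on a paper disc on the board below the middle of the cross span. To be left alone.
- screwdriver: Screwdriver with a red handle, 194 mm long, lying loose on the bench in front of the board, on the robot side. Origin: centre of its underside. To be left alone.
- magnet: Red horseshoe magnet, 48 x 79 x 13 mm, lying loose on the bench to the right of the board. Origin: centre of its underside. To be left alone.
- ferrite: The ferrite ring itself; its origin and axes are those of ring_center.

How it is judged:
On the way, in this order (a step that is already met when the one before it is completed fails the run):
1. the ring has been slid round both bends and rests against the red stop, the switch still open (distance between ring_center and stop_seat below 0.006 m and value of joint knife above 0.15 rad), for 0.2 s.
2. then the knife switch is closed, its blade fully down (value of joint knife below 0.06 rad), for 0.2 s.
At the end, for the whole second after the job is handed in: The ring rests against the red stop (its centre within 6 mm of the seat) and is still, the blade of the knife switch is fully down (within 0.06 rad of closed), and the compass is within 10 mm of where it was (distance between ring_center and stop_seat below 0.006 m and value of joint knife below 0.06 rad and linear speed of ferrite below 0.02 m/s and distance of compass_center from where it was at the start of the episode below 0.01 m); the robot touches nothing.
It fails at once if the switch is closed while the ring is away from the stop (value of joint knife below 0.15 rad and distance between ring_center and stop_seat above 0.02 m).
It fails at once if the compass is pushed more than 10 mm (distance of compass_center from where it was at the start of the episode above 0.01 m).
It fails at once if the screwdriver or the magnet is moved more than 20 mm (distance of any of screwdriver, magnet from where it was at the start of the episode above 0.02 m).
It also fails if it takes over 58 s, if anything falls off the work surface, if the arm or the gripper's body presses on something with over 40 N, if the wrist force passes 120 N, or if a joint passes its speed limit or range.

## Robot

A 6-joint arm with a two-finger parallel gripper is mounted at the origin on the work surface; the furniture and walls round the work are solid. World frame = base frame: x ahead of the robot, y to its left, z up, the work surface at z = 0. Lengths are in m, angles in rad, forces in N, time in s.
With the tool pointing down it reaches from about 0.3 to 0.875 m from the base axis. Payload 6.4 kg.
Tool frame: the origin (TCP) lies between the finger pads; the fingertips stand 8 mm ahead of it and the grasp point (between the pads) lies 11 mm behind it (ctrl.finger_overhang is the distance from the TCP to the fingertips, in m); z points along the fingers, y is the line along which they close (so a half turn about z gives the same grasp; the last joint's range is limited). The gripper opens to 85 mm and grips with 20 to 120 N. Pads are 22 mm wide; open, the fingers measure 114 mm over their backs; the gripper's body (76 mm by 85 mm) begins 54 mm behind the grasp point. The pads swing forward as they close: fully open they stand 13 mm farther back than shut.
Start: joints at [1.059, 0.181, 1.607, -0, 1.354, -0.206], TCP at [0.173, 0.548, 0.239] pointing down, gripper open.
Joint ranges: [-2.99, 2.99], [-0.89, 2.07], [0.3, 2.58], [-1.14, 4.28], [0, 2.63], [-3.12, 3.12]. Speed limits (rad/s): [2.57, 2.57, 3.01, 3.14, 3.14, 3.14].

## Interface

Orientations are given as a unit quaternion [w, x, y, z].
In Python, from bench import ctrl, camera gives the robot as it stands.
- The arm moves only by the shell command python3 -m pendant 'ROWS' [OPENING]. ROWS is JSON, a list of rows, each a list of 6 numbers: the shift along the world's x, y, z normalised to -1 to 1, where 1 is 200 mm, then the turn, a rotation vector about the world's x, y, z normalised to -1 to 1, where 1 is pi/2 rad. In form: [[dx, dy, dz, rx, ry, rz], ...]. A call has exactly 10 rows; each row shifts and turns the commanded pose from where the row before left it; what a row does not reach is not made up. A row lasts 1/8 s, in which the tool goes at most 62.5 mm and 10.7 degrees, less where a joint would pass 70% of its speed; a pose out of reach is approached as far as the arm can. A call with a number of a shift or a turn outside -1 to 1 is refused whole. A call with a gripper value outside its range is refused whole. OPENING is the opening, from -1 (shut) to 1 (fully open), set as the call begins (- or left out, the last holds). The fingers move at their own pace and stop on an object; the grip force is fixed at half the most. Time passes only in rows, so rows that do not move let the fingers close, or fill a call up. It gives the time, the measured TCP pose, the force, the opening and the grip force at its end, in the units of the state.
- ctrl.get_obs(): the state, without advancing time (a new reading comes with each control period).
- camera(name): name is "side" or "top" or "wrist"; returns a dict with "color" (480x640x3 uint8, blue, green, red), "fx", "fy", "cx", "cy" (pixels), "distortion" ([k1, k2, p1, p2, k3] as OpenCV has them; the pictures are not rectified), "xyz" and "rotation" of the camera in the world; the wrist camera has in their place "hand_eye" (4x4, takes a point from camera to tool coordinates, whose origin is the TCP and whose axes are the flange's). Camera axes: x right, y down, z forward; pixel columns grow to the right and rows downward; lengths in m; the calibration is good to about 2 mm. A picture is of the moment at which its call begins: read the wrist's pose just before it. There is no depth.
- ctrl.hand_in(): hands the job in; it is judged then, once.
The state is a dict: "time_s": time; "q": joint angles; "dq": joint speeds; "joint_efforts": joint torques, N m; "eef_pos": TCP position; "eef_rot": TCP orientation; "wrist_force": force on the tool from outside, world axes, zero at the start; "torque": the same for the moment, N m; "opening": opening from 0.0 (shut) to 1.0 (fully open); "grasp_force": force on a finger pad.
Only numpy, scipy, OpenCV 4.12 (cv2) and the standard library are available. Lean on these libraries where they do the work, as an engineer would, in place of code of your own. Each camera call takes 0.05 s, during which the arm holds its last target. There are 200 camera calls.

## Working session

There is one attempt and no reset: what is moved stays moved. The work goes in short steps, Python scripts to look and compute and a shell command to move; the robot and the scene stay as the last step left them, time stands still between calls to the robot, and variables do not carry over. Pictures are saved under pics/ and viewed, at most 10 in all, crops included, and the job is handed in when it is done.

```bash
ls; mkdir -p pics; python3 - <<'E'
from bench import ctrl,camera
import cv2,numpy as np
o=ctrl.get_obs();print(o)
print(ctrl.finger_overhang)
for n in("top","side"):
    c=camera(n);cv2.imwrite(f"pics/{n}0.png",c["color"])
    print(n,{k:(v.tolist() if hasattr(v,'tolist') else v) for k,v in c.items() if k!="color"})
E
```

```text
pics
{'time_s': 0.0, 'q': array([ 1.05868755e+00,  1.81567977e-01,  1.60802538e+00,  5.62441246e-06,
        1.35383136e+00, -2.06295567e-01]), 'dq': array([-0.0005862 ,  0.00157445,  0.00053438, -0.00207821, -0.00022283,
        0.00034078]), 'joint_efforts': array([ 6.96326770e-04, -4.44879341e+01, -3.51337945e+01, -1.63883615e-04,
        9.13036958e-03,  4.43673139e-05]), 'eef_pos': array([0.17281408, 0.54783046, 0.23836062]), 'eef_rot': array([-3.24580839e-04,  1.52312001e-01,  9.88332037e-01, -8.56603364e-04]), 'wrist_force': array([ 0.25902287,  0.66615239, -1.41755928]), 'torque': array([-0.00224656,  0.01668541, -0.02499145]), 'grasp_force': 0.0, 'opening': 1.0008209693822088}
0.008
top {'fx': 470.69705681011175, 'fy': 470.69705681011175, 'cx': 316.2131198736638, 'cy': 237.6186408563359, 'distortion': [-0.050619459443846465, 0.0, 0.0, 0.0, 0.0], 'xyz': [0.3383080465404285, 0.12528202512696038, 0.9464725674234606], 'rotation': [0.05410300033844763, -0.7028066679949024, 0.7068710002974552, -0.05889857141524032]}
side {'fx': 453.35868776364913, 'fy': 453.35868776364913, 'cx': 316.44999215669384, 'cy': 235.62599700042304, 'distortion': [-0.05254818385475505, 0.0, 0.0, 0.0, 0.0], 'xyz': [0.34412409557151596, -0.6199881630822945, 0.5221453277451802], 'rotation': [-0.49760318388166075, 0.86235602280134, -0.07959975291388907, 0.04895958195426784]}
```

View pics/top0.png

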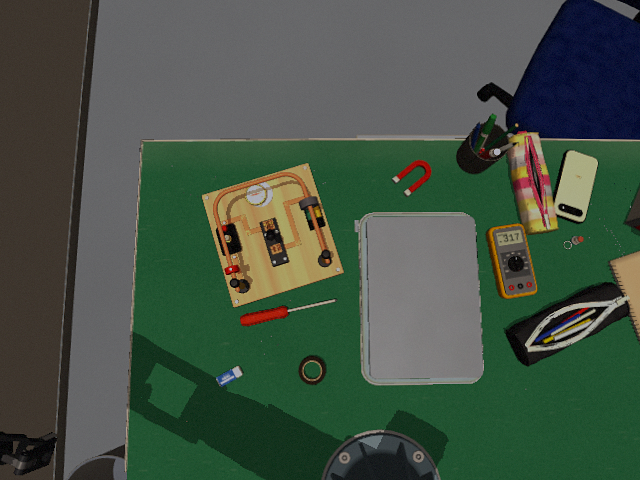

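View pics/side0.png

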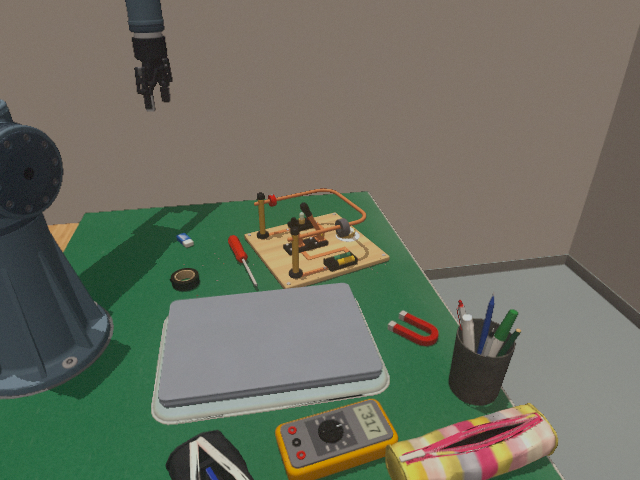

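The top view shows the board with its corners near (203,196), (308,164), (342,269) and (236,305). The ring is near (309,207), the red stop near (232,269) and the compass near (258,194). In the side view the ring is near (343,228) and the knife handle near (307,211), so the switch is open.

```bash
cat > h.py <<'E'
import cv2,numpy as np,json
from scipy.spatial.transform import Rotation as R
def rot(q): return R.from_quat([q[1],q[2],q[3],q[0]])
def campose(c,obs=None):
    if "hand_eye" in c:
        H=np.array(c["hand_eye"]);Rt=rot(obs["eef_rot"]).as_matrix()
        return Rt@H[:3,:3],Rt@H[:3,3]+obs["eef_pos"]
    r=np.array(c["rotation"]); M=rot(r).as_matrix() if r.size==4 else r
    return M,np.array(c["xyz"])
def K(c): return np.array([[c["fx"],0,c["cx"]],[0,c["fy"],c["cy"]],[0,0,1]]),np.array(c["distortion"])
def rays(c,px,obs=None):
    k,d=K(c);u=cv2.undistortPoints(np.float64(px).reshape(-1,1,2),k,d).reshape(-1,2)
    M,p=campose(c,obs);return np.c_[u,np.ones(len(u))]@M.T,p
def onz(c,px,z,obs=None):
    r,p=rays(c,px,obs);return p+r*((z-p[2])/r[:,2])[:,None]
def proj(c,P,obs=None):
    k,d=K(c);M,p=campose(c,obs);q=(np.atleast_2d(P)-p)@M
    return cv2.projectPoints(q,np.zeros(3),np.zeros(3),k,d)[0].reshape(-1,2)
def board():
    b=json.load(open("board.json"));return np.array(b["c"]),b["yaw"]
def b2w(P):
    c,y=board();P=np.atleast_2d(P)/1000.;return P@R.from_euler("z",y).as_matrix().T+[c[0],c[1],0]
def w2b(P):
    c,y=board();return 1000*(np.atleast_2d(P)-[c[0],c[1],0])@R.from_euler("z",y).as_matrix()
E
python3 - <<'E'
from h import *
from bench import camera
c=camera("top");im=c["color"];hsv=cv2.cvtColor(im,cv2.COLOR_BGR2HSV)
m=cv2.inRange(hsv,(10,40,120),(30,200,255));m[:, :190]=0;m[:,360:]=0;m[:150]=0;m[315:]=0
m=cv2.morphologyEx(m,cv2.MORPH_CLOSE,np.ones((5,5)))
ct=max(cv2.findContours(m,0,2)[0],key=cv2.contourArea)
p=cv2.convexHull(ct).reshape(-1,2)
w=onz(c,p,.012)
(cx,cy),(a,b),ang=cv2.minAreaRect(np.float32(w[:,:2]*1000))
print("rect",cx,cy,a,b,ang)
box=cv2.boxPoints(((cx,cy),(a,b),ang));print(box)
e=(ang+45)%90-45
json.dump(dict(c=[cx/1000,cy/1000],yaw=float(np.radians(e))),open("board.json","w"))
# overlay check
s=2;x0,y0=185,145
big=cv2.resize(im[y0:y0+190,x0:x0+190],None,fx=3,fy=3,interpolation=cv2.INTER_CUBIC)
P={"s":(-45.5,85,95),"pr":(-85,-85,117),"pl":(-85,85,117),"h":(15,0,36),"c1":(120,115,12),"c2":(120,-115,12),"c3":(-120,115,12),"c4":(-120,-115,12),"r":(50,-85,95),"x":(85,0,95)}
for k,v in P.items():
    q=((proj(c,b2w(v))[0]-[x0,y0]+.5)*3).astype(int);cv2.drawMarker(big,tuple(map(int,q)),(255,0,255),0,9,1)
cv2.imwrite("pics/ov.png",big)
E
```

```text
rect 499.12872314453125 208.76954650878906 238.5762481689453 228.70005798339844 17.2509822845459
[[351.29538 282.59967]
 [419.11823  64.18773]
 [646.96204 134.93942]
 [579.1392  353.35138]]
```

View pics/ov.png

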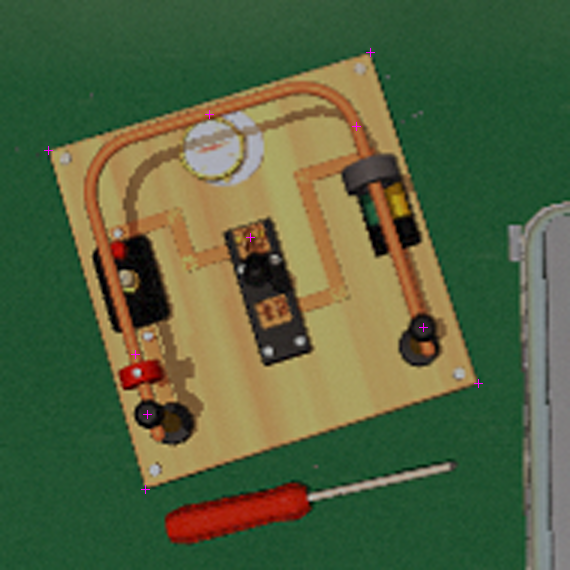

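The overlay fits: the corners, pillars and stop bush all land on their predicted places, with board centre at (0.499, 0.209) and yaw 17.25°. The ring at crop (371,172) works out to board x of about 20. I'm moving above the ring and turning the tool −145°, so the later +180° turn stays inside joint 6's range.

```bash
python3 -m pendant '[[0.103,-0.115,0,0,0,-0.0897],[0.103,-0.115,0,0,0,-0.0897],[0.103,-0.115,0,0,0,-0.0897],[0.103,-0.115,0,0,0,-0.0897],[0.103,-0.115,0,0,0,-0.0897],[0.103,-0.115,0,0,0,-0.0897],[0.103,-0.115,0,0,0,-0.0897],[0.103,-0.115,0,0,0,-0.0897],[0.103,-0.115,0,0,0,-0.0897],[0.103,-0.115,0,0,0,-0.0897]]'
python3 -m pendant '[[0.103,-0.115,0,0,0,-0.0897],[0.103,-0.115,0,0,0,-0.0897],[0.103,-0.115,0,0,0,-0.0897],[0.103,-0.115,0,0,0,-0.0897],[0.103,-0.115,0,0,0,-0.0897],[0.103,-0.115,0,0,0,-0.0897],[0.103,-0.115,0,0,0,-0.0897],[0.103,-0.115,0,0,0,-0.0897],[0,0,0,0,0,0],[0,0,0,0,0,0]]' 0.4
python3 - <<'E'
from h import *
from bench import ctrl,camera
o=ctrl.get_obs();c=camera("wrist");cv2.imwrite("pics/w1.png",c["color"])
print(o["eef_pos"],rot(o["eef_rot"]).as_matrix().round(3).tolist(),o["q"].round(2),o["opening"])
print(np.round(c["hand_eye"],3).tolist(),c["fx"],w2b(o["eef_pos"]))
for x in (10,20,30): print(x,proj(c,b2w((x,-85,99)),o))
E
```

```text
time_s: 1.4
eef_pos: [0.3795, 0.3175, 0.2391]
eef_rot: [-0.0, 0.758, 0.653, -0.0]
wrist_force: [0.2, -0.2, 0.1]
opening: 0.998
grasp_force: 0.0
time_s: 2.65
eef_pos: [0.5433, 0.1346, 0.2389]
eef_rot: [-0.0, 0.989, 0.15, -0.001]
wrist_force: [-0.1, -0.2, -0.1]
opening: 0.696
grasp_force: 0.0
[0.54329971 0.13464539 0.23885022] [[0.955, 0.296, -0.001], [0.296, -0.955, 0.0], [-0.001, -0.001, -1.0]] [0.03 0.15 1.65 0.   1.35 1.3 ] 0.6963854295668586
[[-0.0, -0.955, -0.297, 0.075], [1.0, 0.0, -0.001, -0.0], [0.001, -0.297, 0.955, -0.134], [0.0, 0.0, 0.0, 1.0]] 389.15422810506965 [[ 20.20184085 -83.88892611 238.85022073]]
10 [[325.47445523 235.69915028]]
20 [[325.49441638 222.63094787]]
30 [[325.51451463 209.29045241]]
```

View pics/w1.png

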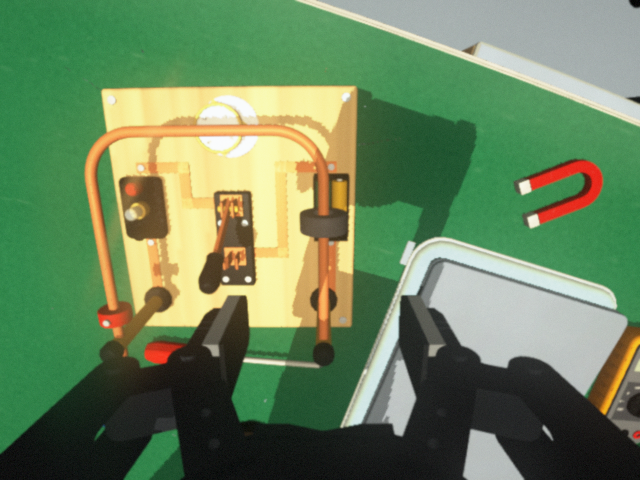

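The wrist view shows the ring at about (324,222) on the right leg and the knife handle open at about (210,272). The rod's column of about 324 matches the predicted 325. Next I'm measuring the ring's x from its dark mask.

```bash
python3 - <<'E'
from h import *
from bench import ctrl,camera
o=ctrl.get_obs();c=camera("wrist");im=c["color"]
m=(im.max(2)<95).astype(np.uint8);n,l,s,ce=cv2.connectedComponentsWithStats(m[195:255,298:352])
i=1+s[1:,4].argmax();print(s[i],ce[i]+[298,195])
b=l==i
cols=[np.where(b[:,k])[0] for k in (12,18,36,42)]
print([(q.min()+195,q.max()+195) for q in cols if len(q)])
for x in (10,15,20,25,30):
  print(x,proj(c,b2w([(x-7.5,-85,109),(x+7.5,-85,109),(x+7.5,-85,73),(x,-103,91),(x,-67,91)]),o).round(1).tolist())
print("top", end=' ')
c=camera("top");im=c["color"];m=(im.max(2)<95).astype(np.uint8);n,l,s,ce=cv2.connectedComponentsWithStats(m[190:215,295:325]);i=1+s[1:,4].argmax();print(s[i],w2b(onz(c,[ce[i]+[295,190]],.098)))
E
```

```text
[  4   0  46  46 655] [332.10076336 219.59847328]
[(np.int64(210), np.int64(217)), (np.int64(195), np.int64(217)), (np.int64(209), np.int64(240)), (np.int64(210), np.int64(239))]
10 [[325.9, 249.8], [326.0, 229.8], [325.7, 216.9], [349.6, 232.5], [302.1, 232.5]]
15 [[325.9, 243.2], [326.0, 223.0], [325.7, 210.8], [349.7, 226.2], [302.0, 226.2]]
20 [[325.9, 236.5], [326.0, 216.1], [325.7, 204.7], [349.8, 219.8], [301.9, 219.7]]
25 [[326.0, 229.8], [326.0, 209.1], [325.8, 198.4], [350.0, 213.3], [301.7, 213.3]]
30 [[326.0, 223.0], [326.0, 202.1], [325.8, 192.1], [350.1, 206.8], [301.6, 206.7]]
top [  4   6  21  11 175] [[ 18.58463024 -86.20783093  98.        ]]
```

```bash
python3 -m pendant '[[-0.0145,-0.005,-0.13,0,0,0],[0,0,-0.13,0,0,0],[0,0,-0.13,0,0,0],[0,0,-0.13,0,0,0],[0,0,-0.13,0,0,0],[0,0,-0.13,0,0,0],[0,0,-0.01,0,0,0],[0,0,0,0,0,0],[0,0,0,0,0,0],[0,0,0,0,0,0]]'
python3 -m pendant '[[0,0,0,0,0,0],[0,0,0,0,0,0],[0,0,0,0,0,0],[0,0,0,0,0,0],[0,0,0,0,0,0],[0,0,0,0,0,0],[0,0,0,0,0,0],[0,0,0,0,0,0],[0,0,0,0,0,0],[0,0,0,0,0,0]]' -1
python3 - <<'E'
from h import *
from bench import ctrl
o=ctrl.get_obs();print(w2b(o["eef_pos"]),o["torque"])
c,y=board()
cs,sn=np.cos(y),np.sin(y)
d=lambda x,yy: np.round(np.array([x*cs-yy*sn,x*sn+yy*cs])/200,4)
print("x33/3",d(11,0))
a=np.radians(10);prev=np.array([50,-85])
for k in range(1,10):
    t=k*a; p=np.array([50+35*np.sin(t),-50-35*np.cos(t)]);print(k,d(*(p-prev)));prev=p
print("span25",d(0,25))
prev=np.array([85,50])
for k in range(1,10):
    t=k*a; p=np.array([50+35*np.cos(t),50+35*np.sin(t)]);print(k,d(*(p-prev)));prev=p
E
```

```text
time_s: 4.05
eef_pos: [0.5417, 0.1334, 0.0824]
eef_rot: [0.0, 0.989, 0.149, 0.001]
wrist_force: [-0.1, 0.6, 0.4]
opening: 0.699
grasp_force: 0.0
time_s: 5.3
eef_pos: [0.5414, 0.1333, 0.0818]
eef_rot: [0.0, 0.989, 0.149, 0.0]
wrist_force: [-1.3, 0.7, 5.3]
opening: 0.391
grasp_force: 59.5
[[ 17.96033462 -84.6079464   81.80349897]] [-0.02969192  0.12087905 -0.00604851]
x33/3 [0.0525 0.0163]
1 [0.0282 0.0116]
2 [0.0258 0.0163]
3 [0.0226 0.0205]
4 [0.0187 0.0241]
5 [0.0142 0.027 ]
6 [0.0093 0.0291]
7 [0.0041 0.0302]
8 [-0.0012  0.0305]
9 [-0.0065  0.0298]
span25 [-0.0371  0.1194]
1 [-0.0116  0.0282]
2 [-0.0163  0.0258]
3 [-0.0205  0.0226]
4 [-0.0241  0.0187]
5 [-0.027   0.0142]
6 [-0.0291  0.0093]
7 [-0.0302  0.0041]
8 [-0.0305 -0.0012]
9 [-0.0298 -0.0065]
```

The ring is gripped at 59 N. Now sliding it to the bend and round the first 60°.

```bash
python3 -m pendant '[[0.0511,0.0158,0,0,0,0],[0.0511,0.0158,0,0,0,0],[0.0511,0.0158,0,0,0,0],[0.0282,0.0116,0,0,0,0.1111],[0.0258,0.0163,0,0,0,0.1111],[0.0226,0.0205,0,0,0,0.1111],[0.0187,0.0241,0,0,0,0.1111],[0,0,0,0,0,0],[0,0,0,0,0,0],[0,0,0,0,0,0]]'
python3 - <<'E'
from h import *
from bench import ctrl
o=ctrl.get_obs();print(w2b(o["eef_pos"]),o["torque"],np.degrees(np.arctan2(*rot(o["eef_rot"]).as_matrix()[[1,0],0]))-17.25,o["q"].round(2))
t=np.radians(40);print(50+35*np.sin(t),-50-35*np.cos(t))
E
```

```text
time_s: 6.55
eef_pos: [0.5914, 0.1574, 0.0818]
eef_rot: [0.0, 0.878, 0.478, 0.001]
wrist_force: [0.4, 0.7, 5.4]
opening: 0.392
grasp_force: 59.5
[[ 72.89933994 -76.41563541  81.84379241]] [ 0.04488231 -0.20262119 -0.01024375] 39.837771254105256 [0.07 0.44 1.62 0.   1.08 0.64]
72.49756633902888 -76.81155550916424
```

```bash
python3 -m pendant '[[0.0142,0.027,0,0,0,0.1111],[0.0093,0.0291,0,0,0,0.1111],[0.0041,0.0302,0,0,0,0.1111],[-0.0012,0.0305,0,0,0,0.1111],[-0.0065,0.0298,0,0,0,0.1111],[-0.0185,0.0597,0,0,0,0],[-0.0185,0.0597,0,0,0,0],[0,0,0,0,0,0],[0,0,0,0,0,0],[0,0,0,0,0,0]]'
python3 - <<'E'
from h import *
from bench import ctrl
o=ctrl.get_obs();print(w2b(o["eef_pos"]),o["torque"],np.degrees(np.arctan2(*rot(o["eef_rot"]).as_matrix()[[1,0],0]))-17.25,o["q"].round(2))
E
```

```text
time_s: 7.8
eef_pos: [0.5874, 0.2117, 0.0818]
eef_rot: [-0.0, 0.594, 0.804, 0.001]
wrist_force: [-0.0, 4.1, 5.8]
opening: 0.392
grasp_force: 59.6
[[ 85.16160712 -23.33065542  81.81956126]] [0.70261905 0.1317756  0.02383319] 89.84963039230601 [ 0.16  0.46  1.59  0.    1.09 -0.14]
```

```bash
python3 -m pendant '[[-0.0181,0.0583,0,0,0,0],[-0.0181,0.0583,0,0,0,0],[-0.0181,0.0583,0,0,0,0],[-0.0181,0.0583,0,0,0,0],[-0.0181,0.0583,0,0,0,0],[-0.0181,0.0583,0,0,0,0],[-0.0116,0.0282,0,0,0,0.1111],[-0.0163,0.0258,0,0,0,0.1111],[0,0,0,0,0,0],[0,0,0,0,0,0]]'
python3 - <<'E'
from h import *
from bench import ctrl
o=ctrl.get_obs();print(w2b(o["eef_pos"]),o["torque"],np.degrees(np.arctan2(*rot(o["eef_rot"]).as_matrix()[[1,0],0]))-17.25,o["q"].round(2))
t=np.radians(20);print(50+35*np.cos(t),50+35*np.sin(t))
E
```

```text
time_s: 9.05
eef_pos: [0.5605, 0.2916, 0.0818]
eef_rot: [0.0, 0.447, 0.895, 0.001]
wrist_force: [0.5, 1.6, 5.4]
opening: 0.39
grasp_force: 59.6
[[83.17812534 60.94086798 81.83611128]] [ 0.18790351 -0.13575346  0.06178106] 109.66811077841193 [ 0.29  0.48  1.57  0.    1.1  -0.35]
82.8892417275068 61.970705016398405
```

```bash
python3 -m pendant '[[-0.0205,0.0226,0,0,0,0.1111],[-0.0241,0.0187,0,0,0,0.1111],[-0.027,0.0142,0,0,0,0.1111],[-0.0291,0.0093,0,0,0,0.1111],[-0.0302,0.0041,0,0,0,0.1111],[-0.0305,-0.0012,0,0,0,0.1111],[-0.0298,-0.0065,0,0,0,0.1111],[0,0,0,0,0,0],[0,0,0,0,0,0],[0,0,0,0,0,0]]'
python3 - <<'E'
from h import *
from bench import ctrl
o=ctrl.get_obs();p=w2b(o["eef_pos"]);print(p,o["torque"],np.degrees(np.arctan2(*rot(o["eef_rot"]).as_matrix()[[1,0],0]))-17.25,o["q"].round(2))
print((b2w((-30,85,82))-o["eef_pos"])/.2/10)
E
```

```text
time_s: 10.3
eef_pos: [0.5215, 0.3043, 0.0818]
eef_rot: [-0.0, -0.147, 0.989, 0.001]
wrist_force: [-1.7, 2.5, 7.8]
opening: 0.391
grasp_force: 59.9
[[49.72608319 84.63860698 81.82568279]] [0.45785204 0.39319552 0.03634228] -180.38217282735104 [ 0.33  0.42  1.64  0.    1.07 -1.53]
[[-3.81233841e-02 -1.16491340e-02  8.71586027e-05]]
```

```bash
python3 -m pendant '[[-0.0381,-0.0115,0,0,0,0],[-0.0381,-0.0115,0,0,0,0],[-0.0381,-0.0115,0,0,0,0],[-0.0381,-0.0115,0,0,0,0],[-0.0381,-0.0115,0,0,0,0],[-0.0381,-0.0115,0,0,0,0],[-0.0381,-0.0115,0,0,0,0],[-0.0381,-0.0115,0,0,0,0],[-0.0381,-0.0115,0,0,0,0],[-0.0381,-0.0115,0,0,0,0]]'
python3 -m pendant '[[-0.0143,-0.0045,0,0,0,0],[-0.0143,-0.0045,0,0,0,0],[-0.0143,-0.0045,0,0,0,0],[-0.0096,-0.003,0,0,0,0],[-0.0048,-0.0015,0,0,0,0],[-0.0048,-0.0015,0,0,0,0],[0,0,0,0,0,0],[0,0,0,0,0,0],[0,0,0,0,0,0],[0,0,0,0,0,0]]'
python3 - <<'E'
from h import *
from bench import ctrl,camera
o=ctrl.get_obs();p=w2b(o["eef_pos"]);print(p,o["torque"],o["wrist_force"]@[np.cos(.301),np.sin(.301),0])
c=camera("wrist");cv2.imwrite("pics/w2.png",c["color"])
E
```

```text
time_s: 11.55
eef_pos: [0.4461, 0.2809, 0.0818]
eef_rot: [0.001, -0.148, 0.989, 0.0]
wrist_force: [3.2, 4.5, 5.0]
opening: 0.393
grasp_force: 59.6
time_s: 12.8
eef_pos: [0.4338, 0.2771, 0.0819]
eef_rot: [0.001, -0.148, 0.989, 0.0]
wrist_force: [2.2, 4.1, 5.1]
opening: 0.393
grasp_force: 59.7
[[-42.15789181  84.5988733   81.86009254]] [ 0.63361616 -0.3771843   0.0392094 ] 3.2605363836377292
```

View pics/w2.png

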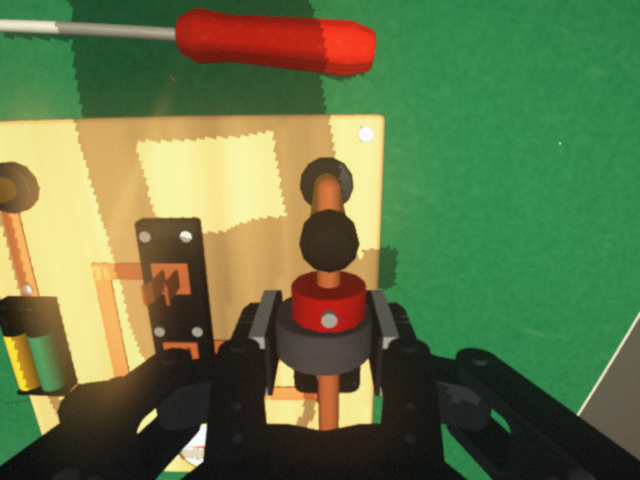

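The ring at about (325,340) is held by the pads just short of the red bush at about (329,300). I'm creeping in until contact force shows.

```bash
python3 -m pendant '[[-0.0048,-0.0015,0,0,0,0],[-0.0048,-0.0015,0,0,0,0],[-0.0048,-0.0015,0,0,0,0],[0,0,0,0,0,0],[0,0,0,0,0,0],[0,0,0,0,0,0],[0,0,0,0,0,0],[0,0,0,0,0,0],[0,0,0,0,0,0],[0,0,0,0,0,0]]'
python3 -m pendant '[[-0.0048,-0.0015,0,0,0,0],[-0.0048,-0.0015,0,0,0,0],[0,0,0,0,0,0],[0,0,0,0,0,0],[0,0,0,0,0,0],[0,0,0,0,0,0],[0,0,0,0,0,0],[0,0,0,0,0,0],[0,0,0,0,0,0],[0,0,0,0,0,0]]'
python3 - <<'E'
from h import *
from bench import ctrl,camera
o=ctrl.get_obs();p=w2b(o["eef_pos"]);print(p,o["torque"],o["wrist_force"]@[np.cos(.301),np.sin(.301),0])
E
```

```text
time_s: 14.1
eef_pos: [0.433, 0.2768, 0.0819]
eef_rot: [0.003, -0.148, 0.989, 0.001]
wrist_force: [11.9, 8.2, -3.3]
opening: 0.39
grasp_force: 60.1
time_s: 15.35
eef_pos: [0.433, 0.2768, 0.082]
eef_rot: [0.006, -0.148, 0.989, 0.001]
wrist_force: [18.6, 12.1, -11.5]
opening: 0.39
grasp_force: 60.9
[[-43.001922    84.53642085  82.03361971]] [ 1.6800339  -2.80069606 -0.01411934] 21.356321898043436
```

Contact with the stop: 21 N, no further travel. Releasing and lifting straight up.

```bash
python3 -m pendant '[[0.0048,0.0015,0,0,0,0],[0,0,0,0,0,0],[0,0,0,0,0,0],[0,0,0,0,0,0],[0,0,0,0,0,0],[0,0,0,0,0,0],[0,0,0,0,0,0],[0,0,0,0,0,0],[0,0,0,0,0,0],[0,0,0,0,0,0]]' 0.4
python3 -m pendant '[[0,0,0.05,0,0,0],[0,0,0.15,0,0,0],[0,0,0.15,0,0,0],[0,0,0.15,0,0,0],[0,0,0.15,0,0,0],[0,0,0.15,0,0,0],[0,0,0,0,0,0],[0,0,0,0,0,0],[0,0,0,0,0,0],[0,0,0,0,0,0]]'
python3 - <<'E'
from h import *
from bench import ctrl,camera
o=ctrl.get_obs();p=w2b(o["eef_pos"]);print(p,o["wrist_force"],o["eef_rot"])
c=camera("wrist");a=c["color"]
s=camera("side")["color"][180:290,230:400];t=camera("top")["color"][150:320,190:350]
cv2.imwrite("pics/w3.png",np.vstack([cv2.resize(a,(400,300)),cv2.resize(s,(400,260),interpolation=2)]))
E
```

```text
time_s: 16.6
eef_pos: [0.4293, 0.2754, 0.0813]
eef_rot: [-0.0, -0.149, 0.989, -0.0]
wrist_force: [-0.4, 0.5, -0.2]
opening: 0.702
grasp_force: 0.0
time_s: 17.85
eef_pos: [0.4288, 0.2752, 0.2403]
eef_rot: [-0.001, -0.149, 0.989, -0.0]
wrist_force: [0.1, 0.2, -0.3]
opening: 0.702
grasp_force: 0.0
[[-47.46923869  84.32692781 240.261114  ]] [ 0.06703734  0.19602756 -0.28505492] [-9.44212918e-04 -1.49048424e-01  9.88829432e-01 -1.72285366e-04]
```

View pics/w3.png

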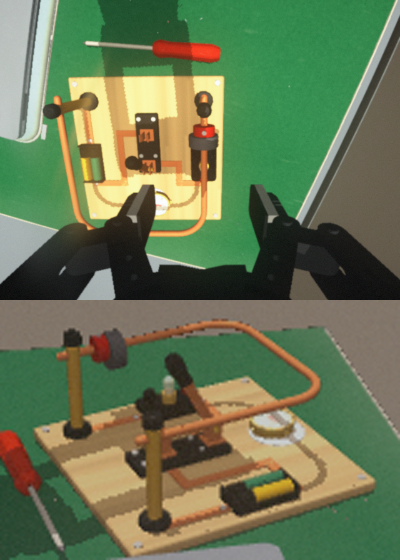

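The ring sits flush on the red bush and the compass is undisturbed. The handle is still up, at about (178,365) in the lower crop. Next I'm measuring the knife angle on the y = 0 plane.

```bash
python3 - <<'E'
from h import *
from bench import ctrl,camera
c=camera("side");im=c["color"]
x0,y0=298,200
m=(im.max(2)<60).astype(np.uint8);n,l,s,ce=cv2.connectedComponentsWithStats(m[200:222,298:318])
i=1+s[1:,4].argmax();print(s[i],ce[i]+[298,200])
def hit(px):
    r,p=rays(c,px);q=w2b(p+r)-w2b(p);P=w2b(p);return (P+q*(-P[:,1]/q[:,1])[:,None])
for px in ([ce[i]+[298,200]],[[302,203]],[[312,217]]):
    h=hit(px)[0];print(h,np.arctan2(h[2]-36,15-h[0]),np.hypot(h[2]-36,15-h[0]))
w=lambda x,z:np.r_[b2w((x,0,z))[0]]
for th in (1.1,1.0,.9,.8,.7,.5,.3,.15,0):
    r=74+14*(1-th/1.0); cn=np.array([15-r*np.cos(th)+8*np.sin(th),36+r*np.sin(th)+8*np.cos(th)])
    print(th,cn, "TCP",w(cn[0]+11,cn[1]+8).round(4))
E
```

```text
[ 2  3 12 14 94] [305.39361702 209.24468085]
[-21.12621009   0.         103.53897451] 1.0796245305541459 76.59383873812924
[-28.71614107   0.         119.4572682 ] 1.0882789966514967 94.2136752574173
[-5.82502663  0.         81.88076221] 1.1447084373645764 50.38577254578986
1.1 [-10.80141954 104.33042331] TCP [0.4993 0.2088 0.1123]
1.0 [-18.25060276 102.59127132] TCP [0.4922 0.2066 0.1106]
0.9 [-25.60277633 100.03572873] TCP [0.4852 0.2044 0.108 ]
0.8 [-32.76822655  96.66660146] TCP [0.4783 0.2023 0.1047]
0.7 [-39.65691755  92.49656064] TCP [0.4718 0.2003 0.1005]
0.5 [-52.2487832   81.85412912] TCP [0.4597 0.1965 0.0899]
0.3 [-62.69303614  68.40728523] TCP [0.4498 0.1934 0.0764]
0.15 [-68.73993053  56.7469042 ] TCP [0.444  0.1916 0.0647]
0 [-73.  44.] TCP [0.4399 0.1904 0.052 ]
```

θ ≈ 1.09 rad, and the measured radius of 77 mm agrees with the given 74 mm. Shutting the fingers and going behind the handle on the pin side.

```bash
python3 -m pendant '[[0.0894,-0.0603,-0.05,0,0,0],[0.0894,-0.0603,-0.05,0,0,0],[0.0894,-0.0603,-0.05,0,0,0],[0.0894,-0.0603,-0.05,0,0,0],[0.0894,-0.0603,-0.05,0,0,0],[0,0,0,0,0,0],[0,0,0,0,0,0],[0,0,0,0,0,0],[0,0,0,0,0,0],[0,0,0,0,0,0]]' -1
python3 -m pendant '[[0,0,-0.13,0,0,0],[0,0,-0.13,0,0,0],[0,0,-0.13,0,0,0],[0,0,0,0,0,0],[0,0,0,0,0,0],[0,0,0,0,0,0],[0,0,0,0,0,0],[0,0,0,0,0,0],[0,0,0,0,0,0],[0,0,0,0,0,0]]'
python3 - <<'E'
from h import *
from bench import ctrl,camera
o=ctrl.get_obs();p=w2b(o["eef_pos"]);print(p,o["wrist_force"])
s=camera("side")["color"][150:290,230:420];t=camera("top")["color"][150:310,190:350]
cv2.imwrite("pics/w4.png",np.hstack([cv2.resize(s,(480,354)),cv2.resize(t,(320,354))]))
E
```

```text
time_s: 19.3
eef_pos: [0.5186, 0.2154, 0.1916]
eef_rot: [0.0, -0.149, 0.989, 0.0]
wrist_force: [-1.1, 0.1, -1.0]
opening: 0.0
grasp_force: 0.0
time_s: 20.55
eef_pos: [0.5187, 0.2151, 0.1133]
eef_rot: [-0.0, -0.149, 0.989, -0.0]
wrist_force: [0.6, 0.3, 0.3]
opening: -0.001
grasp_force: 0.0
[[ 20.54735777   0.28243636 113.3158795 ]] [0.60283777 0.25759697 0.31392414]
```

View pics/w4.png

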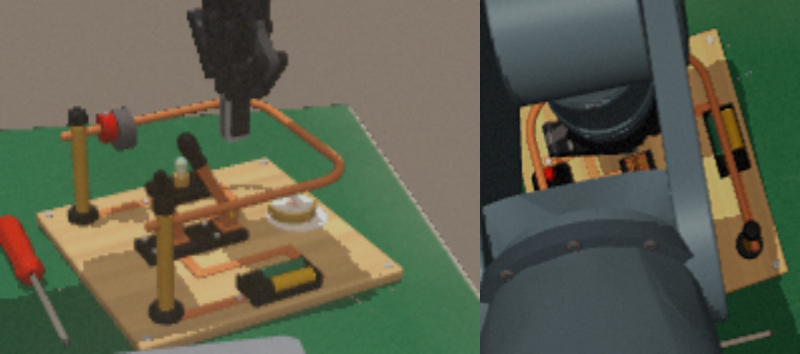

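The fingertips at about (233,130) stand behind the handle at about (190,148), and both the ring and the compass are in place. Now following the handle's arc down.

```bash
python3 -m pendant '[[-0.066,-0.0213,-0.0068,0,0,0],[-0.066,-0.0213,-0.0068,0,0,0],[-0.035,-0.011,-0.013,0,0,0],[-0.0345,-0.0105,-0.0165,0,0,0],[-0.0325,-0.01,-0.021,0,0,0],[-0.03,-0.0095,-0.0265,0,0,0],[-0.03,-0.0095,-0.0265,0,0,0],[-0.025,-0.008,-0.034,0,0,0],[-0.025,-0.008,-0.034,0,0,0],[0,0,0,0,0,0]]'
python3 -m pendant '[[-0.0145,-0.0045,-0.029,0,0,0],[-0.0145,-0.0045,-0.029,0,0,0],[-0.01,-0.003,-0.032,0,0,0],[-0.01,-0.003,-0.032,0,0,0],[0,0,-0.01,0,0,0],[0,0,0,0,0,0],[0,0,0,0,0,0],[0,0,0,0,0,0],[0,0,0,0,0,0],[0,0,0,0,0,0]]'
python3 - <<'E'
from h import *
from bench import ctrl,camera
o=ctrl.get_obs();p=w2b(o["eef_pos"]);print(p,o["wrist_force"])
s=camera("side")["color"][150:290,230:420]
cv2.imwrite("pics/w5.png",cv2.resize(s,(760,560),interpolation=2))
E
```

```text
time_s: 21.9
eef_pos: [0.4487, 0.1931, 0.0753]
eef_rot: [-0.001, -0.149, 0.989, -0.0]
wrist_force: [-0.8, -0.1, 0.3]
opening: 0.002
grasp_force: 0.0
time_s: 23.15
eef_pos: [0.4404, 0.1904, 0.0512]
eef_rot: [0.0, -0.149, 0.989, -0.0]
wrist_force: [-5.6, -0.8, 16.2]
opening: 0.002
grasp_force: 8.7
[[-61.50066246  -0.10213385  51.18163805]] [-5.57425714 -0.75353708 16.18760402]
```

View pics/w5.png

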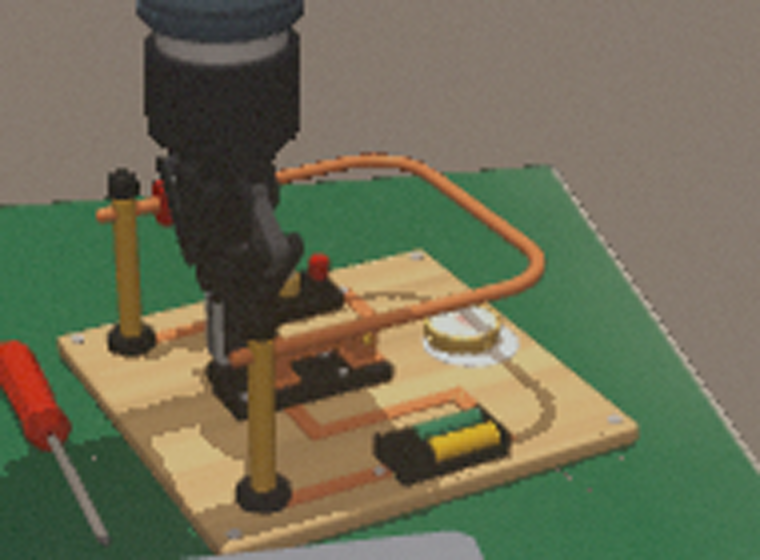

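The blade looks down, with the fingertips at z ≈ 43 mm and 16 N of resistance. I'll press a little more to check it is at the stop.

```bash
python3 -m pendant '[[0,0,-0.01,0,0,0],[0,0,-0.01,0,0,0],[0,0,0,0,0,0],[0,0,0,0,0,0],[0,0,0,0,0,0],[0,0,0,0,0,0],[0,0,0,0,0,0],[0,0,0,0,0,0],[0,0,0,0,0,0],[0,0,0,0,0,0]]'
python3 -m pendant '[[0,0,0.05,0,0,0],[0,0,0.15,0,0,0],[0,0,0.2,0,0,0],[0,0,0.2,0,0,0],[0,0,0.2,0,0,0],[-0.1,0,0.1,0,0,0],[-0.2,0,0,0,0,0],[-0.2,0,0,0,0,0],[0,0,0,0,0,0],[0,0,0,0,0,0]]'
python3 - <<'E'
from h import *
from bench import ctrl,camera
o=ctrl.get_obs();p=w2b(o["eef_pos"]);print(p,o["wrist_force"])
s=camera("side")["color"][150:290,230:420]
cv2.imwrite("pics/w6.png",cv2.resize(s,(760,560),interpolation=2))
E
```

```text
time_s: 24.45
eef_pos: [0.4405, 0.1905, 0.0498]
eef_rot: [-0.0, -0.15, 0.989, -0.0]
wrist_force: [-18.1, -4.2, 49.0]
opening: -0.0
grasp_force: 24.1
time_s: 25.7
eef_pos: [0.3408, 0.1904, 0.2261]
eef_rot: [0.001, -0.149, 0.989, -0.0]
wrist_force: [0.0, 0.7, 0.3]
opening: -0.0
grasp_force: 0.0
[[-156.67114853   29.3733644   226.06719293]] [0.01149756 0.73673604 0.28123964]
```

View pics/w6.png

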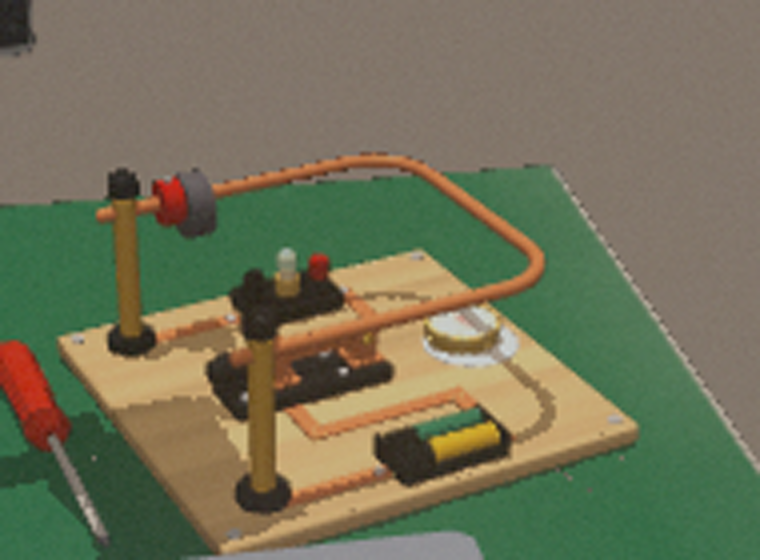

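The blade lies level in the jaws: 49 N of pressing gave only about 1.4 mm more. The ring at about (195,203) is flat on the bush at about (170,203), and the compass is in place. Handing in.

```bash
python3 -c "
from bench import ctrl
print(ctrl.hand_in())"
```

```text
the job is handed in; nothing more can be done
None
```

I slid the ring round both bends to rest flat against the red stop, then pressed the knife switch fully down, and handed the job in; compass, screwdriver and magnet were left alone, and the hand-in printed no verdict.

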